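# Lock the case lid with the blade key

## Robot

A 6-joint arm with a two-finger parallel gripper is mounted at the origin on the work surface. World frame = base frame: x ahead of the robot, y to its left, z up, the work surface at z = 0. Lengths are in m, angles in degrees, forces in N, time in s.
With the tool pointing down it reaches from about 0.35 to 0.875 m from the base axis. Payload 4.2 kg.
Tool frame: the origin (TCP) lies midway between the tips of the shut fingers; the grasp point (between the pads) lies 19 mm behind it; y points along the fingers, z is the direction in which the jaws open and shut, and the axes are right-handed (so a half turn about y gives the same grasp; the last joint's range is limited). The gripper opens to 87 mm and grips with 3 to 60 N. Pads are 19 mm wide; open, the fingers measure 117 mm over their backs; the gripper's body (75 mm by 190 mm) begins 51 mm behind the grasp point.
Start: joints at [78.243, 22.042, 0.453, 0, -68.411, -14.817], TCP at [0.28, 0.559, 0.223] pointing down, gripper open.
Joint ranges: [-179.83, 179.83], [-69.29, 118.12], [-61.27, 80.66], [-181.25, 117.63], [-171.15, -9.14], [-177.46, 177.46]. Speed limits (degrees/s): [159.86, 159.86, 180, 180, 180, 180].

## Interface

Orientations are given as [roll, pitch, yaw] about the fixed x, y, z axes, in that order (R = Rz(yaw) Ry(pitch) Rx(roll)).
In Python, from workcell import env gives the robot as it stands. The module is installed in compiled form; this text tells all that it offers. Calls block until the motion is done:
- env.goto(position, orientation): joint-space move of the TCP to a pose.
- env.move_straight(position, rotation=None, rate=0.15, force_limit=None): straight line of the TCP; rotation=None keeps the orientation; rate is the mean speed in m/s. With force_limit (N) it stops when the force on the tool has changed by that much, and returns True; else False.
- env.set_joints(angles): joint-space move.
- env.gripper_to(opening, grasp_force=None): opening from 0.0 (shut) to 1.0 (fully open); grasp_force is the grip in N (None keeps the last); returns when the fingers have stopped.
- env.dwell(seconds).
- env.inverse_kinematics(position, orientation): joint angles nearest the present ones, or None.
- env.read_state(): the state.
- env.grab_frame(name): name is "scene" or "top"; returns a dict with "image" (384x512x3 uint8, blue, green, red), "fx", "fy", "cx", "cy" (pixels), "D" ([k1, k2, p1, p2, k3] as OpenCV has them; the pictures are not rectified), "position" and "orientation" of the camera in the world. Camera axes: x right, y up, looking along -z (the intrinsics and any distortion apply to the point x, -y, -z); pixel columns grow to the right and rows downward; lengths in m; the calibration is good to about 2 mm. A picture is of the moment at which its call begins. There is no depth.
A pose or a line that the arm cannot do raises env.Unreachable and nothing moves.
- env.close_job(): hands the job in, once; it reports no verdict.
Trained networks look in a picture, given as the dict that the camera call returned (one of the last four; its "shot" number tells which), for a name from the list of things; names that differ only in an ending like _2 or _b are one class to them, and where a whole thing is asked for, a point or a joint stands for the part that bears it (a point fixed in the world has none). Each returns a list of dicts, best first, with "score" (0 to 1); they miss things now and then, are a little off and sometimes report something else, mostly with a low value. They report only what shows in the picture. A call takes as long as a camera call. They do not tell look-alikes from the thing itself.
- env.search_frame(picture, thing): "xyz" ([x, y, z] in m, in world coordinates, good to about 4 mm: the middle of the surface that is visible of it).
- env.trace(picture, thing): "mask" (384x512 bool, what is visible of it).
The state is a dict: "clock": time; "joint_positions": joint angles; "qvel": joint speeds; "joint_torque": joint torques, N m; "position": TCP position; "tool_rot": TCP orientation; "force": force on the tool from outside, world axes, zero at the start; "wrist_torque": the same for the moment, N m; "opening": opening from 0.0 (shut) to 1.0 (fully open).
Only numpy, scipy, OpenCV 4.12 (cv2) and the standard library are available. Lean on these libraries where they do the work, as an engineer would, in place of code of your own. Each camera call takes 0.05 s, during which the arm holds its last target. There are 200 camera calls.

## Task

One of the two slotted quarter-turn locks on the lid of the wooden case is still open: its slot lies across its oblong plate instead of roughly along it, and its brass ring still stands proud. Take the flat-bladed key from the tool stand, set its blade in that slot without pressing hard and turn the lock clockwise until it is fully home against its stop and the ring is flush, without forcing it so that the barrel slips round in the plate. Then put the key back upright in the hole it came from, and leave the other lock and everything else as it is.

Things in the scene. Friction and masses are not known exactly. Their poses are not given: they have to be found in the camera images.
- case: closed wooden case, fixed to the table, 220 (its x) x 300 (its y) mm and 80 mm high; origin under its centre, z up. The two locks lie on its lid 60 mm from the centre towards the case's -x edge, 75 mm either side of the middle; which lock is on which side varies
- slot_a (a point): the lock that is still open: centre of the floor of the slot in its steel cam, 85 mm above the table; x along the slot, z up; it turns with the cam. The cam is a disc 30 mm across that stands 6 mm above the slot floor; the slot runs right across it, open at both ends, 5 mm wide, 6 mm deep, its top edges bevelled by about 1.4 mm
- barrel_a (a joint): angle of the open lock's dark barrel rim (40 mm across, level with the slot floor, around the cam) in its plate, rad, 0 at the start, clockwise positive. The barrel is only a press fit: a turning moment of more than about 0.28 N m against the stop makes it slip round, which spoils the lock
- slot_b (a point): the other lock, same make and sizes as the open one, same point and axes; it is already locked
- stand: wooden tool stand, fixed, 180 (its x) x 70 (its y) mm and 50 mm high; origin under its centre. Three oblong through holes, 26 mm along its x and 16 mm along its y, in a row along its x at -58, 0 and +58 mm. The key and the bradawl stand in two of them
- key: flat-bladed key, 92 mm tall, about 130 g, hanging upright in a hole of the stand. Origin at the centre of the blade's lower edge, z up. From 46 to 92 mm a dark wooden handle of rectangular section, 30 (x) by 24 mm (y), to be gripped across the faces 24 mm apart. In the stand its origin is 10 mm above the table and its x lies along the stand's x
- bradawl: bradawl with a round pear-shaped wooden handle 28 mm across, pointed, 83 mm tall, hanging in another hole of the stand; origin at its point, z up; not needed
- lock_a: the open lock's oblong plate, 44 (x) x 70 (y) x 2 mm, fixed on the lid; origin at its underside's centre, 80 mm above the table. Its cam turns clockwise seen from above, 1.17 to 1.57 rad in all, to a solid stop. At the stop the slot lies only roughly along the plate's y: up to 0.22 rad off either way, different in each lock. About 0.05 N m of friction holds the cam where it is left
- lock_b: the plate of the other lock, as lock_a
- key_tip (a point): centre of the key blade's lower edge, same axes as the key. Blade 20 mm wide (x), 3 mm thick (y), from 0 to 12 mm up, the same either way round; round shank 12 mm across up to 40 mm; round steel collar 34 mm across from 40 to 46 mm, whose underside rests on the top of the stand
- ring_a (a joint): how far the open lock's brass indicator ring (38 mm across, around the cam) has sunk into the barrel, m. The cam drives it in proportion: 0 to 0.001 at the start, when it still stands 3 to 4 mm proud of the barrel rim; 0.004 (flush) when the cam is home at its stop, 0.0039 at 0.04 rad short of it
- ring_b (a joint): the same for the other lock, which is locked and must stay so: 0.004
- pin_dish: small white bowl, 52 mm across and 22 mm high, standing on the case's lid behind the locks; origin under its centre; not needed
- turned_box: round turned wooden box with a knobbed lid, 80 mm across, 65 mm high; origin under its centre; not needed
- jar: amber glass jar, 56 mm across, 75 mm high; origin under its centre; not needed
- tape_roll: roll of paper tape lying flat, 90 mm across, 24 mm high; origin under its centre; not needed
- brush: hand brush lying on the table; origin under its centre; not needed
- mug: blue mug, 76 mm across, 90 mm high; origin under its centre; not needed
- wood_block: wooden block 90 x 45 x 30 mm; origin under its centre; not needed
Not all that is in view belongs to the job. Leave any green look-alike of the key alone.

How it is judged:
By the outcome, as a careful person would: the job done as asked, in the order asked, and still so for the second after the job is handed in, with the robot touching nothing.
It also fails if it takes over 72 s, if anything falls off the work surface, if the arm or the gripper's body presses on something with over 40 N, if the wrist force passes 120 N, or if a joint passes its speed limit or range.

## Working session

There is one attempt and no reset: what is moved stays moved. The work goes in short steps, each a Python script; the robot and the scene stay as the last script left them, time stands still between calls to the robot, and variables do not carry over. Pictures are saved under pics/ and viewed, about 8 in all and at most 12, crops included, and the job is handed in when it is done.

```bash
mkdir -p pics; cat > h.py <<'E'
import numpy as np, cv2
from scipy.spatial.transform import Rotation as R
from workcell import env
def cam(p):
    K=np.array([[p["fx"],0,p["cx"]],[0,p["fy"],p["cy"]],[0,0,1.]]); D=np.array(p["D"],float)
    o=np.array(p["orientation"],float)
    Rm=o if o.shape==(3,3) else R.from_euler("xyz",o,degrees=True).as_matrix()
    return K,D,Rm,np.array(p["position"],float)
def ray(p,px,z):
    K,D,Rm,t=cam(p)
    u=cv2.undistortPoints(np.array(px,float).reshape(-1,1,2),K,D).reshape(-1,2)
    d=np.c_[u[:,0],-u[:,1],-np.ones(len(u))]@Rm.T
    return t+d*((z-t[2])/d[:,2])[:,None]
def proj(p,X):
    K,D,Rm,t=cam(p)
    c=(np.atleast_2d(X)-t)@Rm; c=c*[1,-1,-1]
    return cv2.projectPoints(c.reshape(-1,1,3),np.zeros(3),np.zeros(3),K,D)[0].reshape(-1,2)
E
python3 - <<'E'
from h import *
np.set_printoptions(precision=4,suppress=True)
for n in ("scene","top"):
    p=env.grab_frame(n); cv2.imwrite(f"pics/{n}0.png",p["image"])
    print(n,p["position"],p["orientation"],p["fx"],p["D"])
    for th in ("key","bradawl","stand","slot_a","lock_a","case","pin_dish"):
        print(th,[(np.round(d["xyz"],3).tolist(),round(d["score"],2),proj(p,d["xyz"])[0].round().tolist()) for d in env.search_frame(p,th)])
print(env.read_state())
a=cv2.imread("pics/scene0.png");b=cv2.imread("pics/top0.png")
E
```

```text
scene [1.2294 0.7642 0.8469] [ 52.7742   1.3527 135.2089] 451.52065414976926 [0.001 0.    0.    0.    0.   ]
key [([0.377, 0.262, 0.068], 0.83, [351.0, 200.0]), ([0.475, 0.267, 0.084], 0.62, [331.0, 214.0]), ([0.468, 0.159, 0.069], 0.54, [300.0, 199.0])]
bradawl [([0.525, 0.286, 0.075], 0.73, [324.0, 229.0])]
stand [([0.556, 0.293, 0.049], 0.84, [318.0, 244.0])]
slot_a [([0.635, -0.115, 0.097], 0.63, [189.0, 176.0]), ([0.554, -0.209, 0.094], 0.46, [191.0, 153.0]), ([0.462, -0.09, 0.094], 0.38, [239.0, 156.0])]
lock_a [([0.555, -0.2, 0.085], 0.56, [192.0, 157.0]), ([0.466, -0.085, 0.086], 0.48, [239.0, 159.0])]
case [([0.589, -0.076, 0.086], 0.69, [210.0, 178.0])]
pin_dish [([0.634, -0.115, 0.097], 0.52, [189.0, 176.0]), ([0.552, -0.205, 0.087], 0.43, [192.0, 155.0])]
top [0.2273 0.0289 1.3899] [ 13.237   -0.2968 -94.5933] 479.4886916862642 [-0.1414  0.      0.      0.      0.    ]
key [([0.46, 0.155, 0.091], 0.66, [203.0, 218.0]), ([0.371, 0.246, 0.091], 0.5, [171.0, 252.0])]
bradawl []
stand [([0.517, 0.277, 0.048], 0.95, [161.0, 204.0])]
slot_a [([0.361, 0.404, 0.03], 0.64, [120.0,
[... 196 characters left out ...]
, [187.0, 136.0]), ([0.55, -0.102, 0.075], 0.56, [292.0, 180.0])]
pin_dish [([0.639, -0.116, 0.091], 0.75, [294.0, 148.0]), ([0.542, 0.479, 0.048], 0.34, [92.0, 201.0]), ([0.552, -0.212, 0.084], 0.23, [331.0, 176.0])]
{'clock': 0.8, 'joint_positions': array([ 78.2427,  22.0394,   0.4529,   0.0009, -68.4121, -14.8175]), 'qvel': array([ 0.0417,  0.0761, -0.0741, -0.029 , -0.0621, -0.1009]), 'joint_torque': array([  0.0004, -39.0408,  18.7617,   4.2241,   0.0156,  -0.    ]), 'position': array([0.2796, 0.559 , 0.2226]), 'tool_rot': array([-90.0016,   0.0004, 153.4255]), 'force': array([ 0.3863, -0.0883,  0.3888]), 'wrist_torque': array([-0.0416,  0.0326, -0.0148]), 'opening': 1.0012173333343546}
```

```bash
python3 - <<'E'
import cv2,numpy as np
a=cv2.imread("pics/scene0.png");b=cv2.imread("pics/top0.png")
cv2.imwrite("pics/s1.png",cv2.resize(a[110:300,150:410],None,fx=3,fy=3,interpolation=3))
t1=cv2.resize(b[160:225,270:350],None,fx=8,fy=8,interpolation=3)
cv2.imwrite("pics/t1.png",cv2.resize(b[120:280,80:350],None,fx=2.9,fy=2.9,interpolation=3))
cv2.imwrite("pics/t2.png",t1)
E
```

```text
(no output)
```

View pics/s1.png

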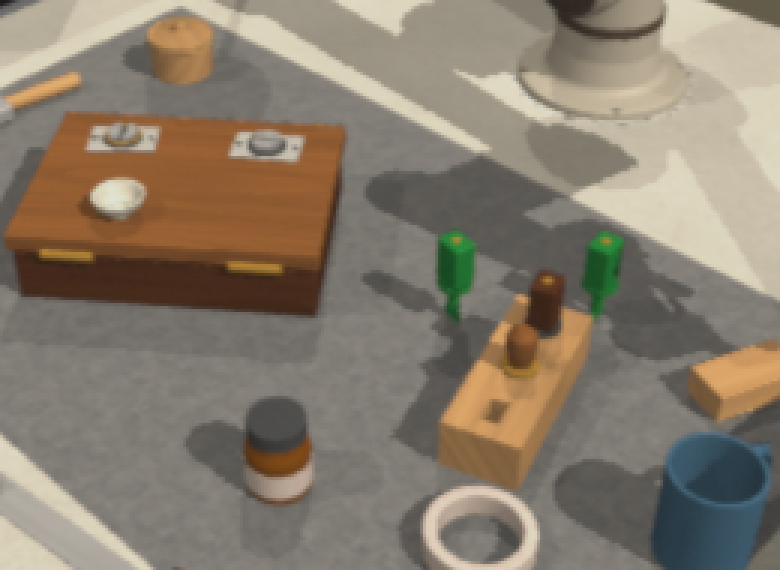

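View pics/t1.png

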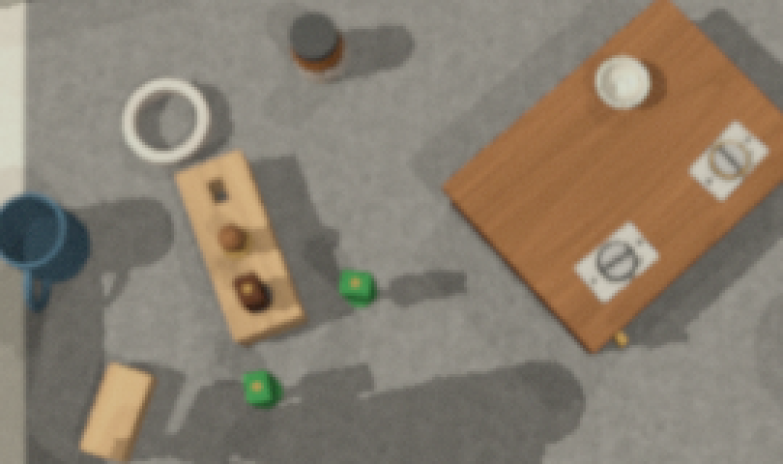

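View pics/t2.png

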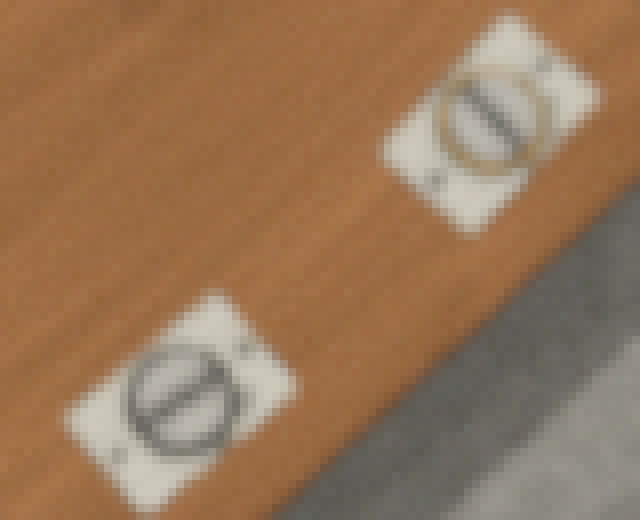

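Three pictures viewed. The dark-handled key is in the near end hole of the stand (scene ≈332,207; top ≈167,221). The bradawl is in the middle hole (scene ≈324,228; top ≈160,202) and the far hole is empty.

Things that could be mistaken for the key: green look-alikes at scene (302,200) and (352,200), and the bradawl at (324,228). I choose the dark brown rectangular handle.

The open lock is the one with the brass ring, its slot across the plate, at top ≈(332,175). The other lock at (293,210) is closed.

Next I fit the poses.

```bash
cat >> h.py <<'E'
from scipy.optimize import minimize
def box(x,y,yaw,sx,sy,z0,z1):
    c,s=np.cos(yaw),np.sin(yaw)
    return np.array([[x+c*a*sx/2-s*b*sy/2,y+s*a*sx/2+c*b*sy/2,z] for a in(-1,1) for b in(-1,1) for z in(z0,z1)])
def hullimg(pts,S=8,off=(0,0),shape=(384,512)):
    h=cv2.convexHull(pts.astype(np.float32)).reshape(-1,2)
    m=np.zeros((shape[0]*S,shape[1]*S),np.uint8)
    cv2.fillPoly(m,[np.round(((h-off)+.5)*S-.5).astype(np.int32)],1); return m
def fit(views,x0,dims,S=8):
    """views: list of (picture, boolean mask); fit x,y,yaw of box dims=(sx,sy,z0,z1) to masks' hulls"""
    T=[]
    for p,m in views:
        ys,xs=np.nonzero(m); x1,y1=max(xs.min()-12,0),max(ys.min()-12,0); sh=(ys.max()+13-y1,xs.max()+13-x1)
        sub=np.pad(m,20)[y1+20:y1+20+sh[0],x1+20:x1+20+sh[1]].astype(np.float32)
        up=cv2.resize(sub,None,fx=S,fy=S,interpolation=cv2.INTER_LINEAR)>.5
        cs=np.argwhere(up)[:,::-1]; hm=np.zeros(up.shape,np.uint8); cv2.fillPoly(hm,[cv2.convexHull(cs.astype(np.int32))],1)
        T.append((p,(x1,y1),sh,hm))
    def f(v):
        q=[v[0],v[1],v[2]/20*1.0]
        return sum((hullimg(proj(p,box(*q,*dims)),S,o,sh)!=hm).sum()/hm.sum() for p,o,sh,hm in T)
    v0=np.array([x0[0],x0[1],x0[2]*20]); sim=np.vstack([v0]+[v0+np.eye(3)[i]*[.01,.01,3][i] for i in range(3)])
    r=minimize(f,v0,method="Nelder-Mead",options=dict(initial_simplex=sim,xatol=1e-4,fatol=1e-4))
    return r.x[0],r.x[1],r.x[2]/20,r.fun
def blob(m,px,r=2):
    n,l=cv2.connectedComponents(m.astype(np.uint8)); x,y=map(int,np.round(px))
    w=l[y-r:y+r+1,x-r:x+r+1]; w=w[w>0]; return l==np.bincount(w).argmax()
E
python3 - <<'E'
from h import *
np.set_printoptions(precision=4,suppress=True)
P={n:env.grab_frame(n) for n in("scene","top")}
def info(n,m): ys,xs=np.nonzero(m); return n,m.sum(),(xs.min(),xs.max(),ys.min(),ys.max())
# stand
V=[]
for n in P:
    t=env.trace(P[n],"stand"); m=t[0]["mask"]; print(info(n,m),t[0]["score"])
    V.append((P[n],m))
for vs in ([V[1]],[V[0]],V):
    print("stand",fit(vs,(0.52,0.28,np.radians(20)),(.18,.07,0,.05)))
# key handle: dark brown
for n,px in(("scene",(332,207)),("top",(167,221))):
    hsv=cv2.cvtColor(P[n]["image"],cv2.COLOR_BGR2HSV); x,y=px
    print(n,P[n]["image"][y-1:y+2,x].tolist())
K=[]
for n,px in(("scene",(332,207)),("top",(167,221))):
    im=P[n]["image"].astype(int); m=(im[...,2]<110)&(im[...,2]-im[...,0]>18)
    b=blob(m,px); print(info(n,b)); K.append((P[n],b))
for vs in ([K[1]],[K[0]],K): print("key",fit(vs,(0.47,0.25,np.radians(20)),(.03,.024,.056,.102)))
# plates (top): bright, low saturation
im=P["top"]["image"].astype(int)
for nm,px in(("A",(340,170)),("B",(302,212))):
  for n in("top","scene"):
    im=P[n]["image"]; im=im.astype(int); c=proj(P[n],ray(P["top"],[(332,175) if nm=="A" else (293,210)],.085))[0]
    m=(im[...,2]-im[...,0]<50)&(im[...,2]>100); Y,X=np.mgrid[:384,:512]; m&=np.hypot(X-c[0],Y-c[1])<18 
    b=blob(m,c,6); print(info(n,b)); 
    x,y,_=ray(P["top"],[(332,175) if nm=="A" else (293,210)],.085)[0]
    print(nm,n,fit([(P[n],b)],(x,y,np.radians(45-4)),(.044,.07,.080,.082)))
d=env.search_frame(P["top"],"case"); t=env.trace(P["top"],"case")[0]; print(info("case",t["mask"]))
E
```

```text
('scene', np.int64(1610), (np.int64(297), np.int64(347), np.int64(209), np.int64(272))) 0.57
('top', np.int64(1368), (np.int64(141), np.int64(184), np.int64(173), np.int64(239))) 0.66
stand (np.float64(0.5161429442609798), np.float64(0.275177969701596), np.float64(0.30109565008772793), np.float64(0.04492428084921383))
stand (np.float64(0.5124682420642881), np.float64(0.275054773737836), np.float64(0.2999749374878976), np.float64(0.03057121730289306))
stand (np.float64(0.5138756868662566), np.float64(0.27520634920602544), np.float64(0.30029369412021645), np.float64(0.09620091690285448))
scene [[34, 54, 89], [31, 48, 79], [26, 40, 64]]
top [[49, 78, 114], [42, 65, 104], [39, 59, 99]]
('scene', np.int64(207), (np.int64(325), np.int64(338), np.int64(200), np.int64(222)))
('top', np.int64(85), (np.int64(162), np.int64(173), np.int64(215), np.int64(227)))
key (np.float64(0.46059609268961393), np.float64(0.25429525525580354), np.float64(0.43493935396320954), np.float64(0.24110991379310345))
key (np.float64(0.4587592728899733), np.float64(0.2571376366824244), np.float64(0.2709377239177161), 
[... 453 characters left out ...]
4(151), np.int64(160)))
A scene (np.float64(0.5520783549994668), np.float64(-0.21436203977427096), np.float64(0.7766182427164796), np.float64(0.13171812464265295))
('top', np.int64(424), (np.int64(278), np.int64(306), np.int64(197), np.int64(223)))
B top (np.float64(0.46350036542366047), np.float64(-0.09348825927981634), np.float64(0.5923909498825487), np.float64(0.12140893470790377))
('scene', np.int64(194), (np.int64(226), np.int64(250), np.int64(153), np.int64(163)))
B scene (np.float64(0.4605626873406276), np.float64(-0.0963075123665889), np.float64(0.6413162564870211), np.float64(0.14273121779224301))
('case', np.int64(7196), (np.int64(232), np.int64(359), np.int64(118), np.int64(241)))
```

The stand fit puts its -58 mm hole at (0.459, 0.258), which agrees with the key fit. The two locks come out 150 mm apart, as described. Next I measure the slot angle and grasp the key.

```bash
cat >> h.py <<'E'
def rect(p,c,z,h=.04,N=400):
    """overhead orthographic patch: x right, y up, +-h about c at height z"""
    g=np.linspace(-h,h,N); X,Y=np.meshgrid(c[0]+g,c[1]-g)
    uv=proj(p,np.c_[X.ravel(),Y.ravel(),np.full(X.size,z)]).astype(np.float32).reshape(N,N,2)
    return cv2.remap(p["image"],uv[...,0],uv[...,1],cv2.INTER_CUBIC)
def slotangle(g,rad,N=400,h=.04,c=(0,0)):
    """direction (deg, mod 180) of darkest line through centre offset c within rad"""
    best=[]
    for a in np.arange(0,180,1.):
        for o in np.arange(-.004,.0041,.0005):
            t=np.linspace(-rad,rad,60); d=np.radians(a)
            x=c[0]+t*np.cos(d)-o*np.sin(d); y=c[1]+t*np.sin(d)+o*np.cos(d)
            u=((x+h)/(2*h)*(N-1)).astype(np.float32); v=((h-y)/(2*h)*(N-1)).astype(np.float32)
            best.append((cv2.remap(g,u[None],v[None],1).mean(),a,o))
    return sorted(best)[:4]
E
cat > grasp.py <<'E'
from h import *
E
python3 - <<'E'
from h import *
np.set_printoptions(precision=3,suppress=True)
C=[.5545,-.2135]; out=[]
for n in("top","scene"):
    G=0
    for _ in range(4): p=env.grab_frame(n); G=G+rect(p,C,.091).astype(float)/4
    g=cv2.cvtColor(G.clip(0,255).astype(np.uint8),cv2.COLOR_BGR2GRAY); out.append(G)
    print(n,slotangle(g,.012))
cv2.imwrite("pics/r1.png",np.hstack(out))
k=np.array([.459,.257]); yaw=np.degrees(.30)
for y in(yaw,yaw+180,yaw-180):
    q=env.inverse_kinematics([*k,.17],[-90,0,y]); print(y,q)
    for s in (0,90,180,-90,45,-45): print("  lock",s,env.inverse_kinematics([*C,.2],[-90,0,s])) if y==yaw else 0
E
```

```text
top [(np.float64(122.36666666666666), np.float64(37.0), np.float64(0.001)), (np.float64(122.46666666666667), np.float64(36.0), np.float64(0.001)), (np.float64(122.46666666666667), np.float64(38.0), np.float64(0.001)), (np.float64(122.5), np.float64(37.0), np.float64(0.0014999999999999996))]
scene [(np.float64(113.38333333333334), np.float64(38.0), np.float64(0.002)), (np.float64(113.41666666666667), np.float64(37.0), np.float64(0.002)), (np.float64(113.43333333333334), np.float64(39.0), np.float64(0.002)), (np.float64(113.51666666666667), np.float64(36.0), np.float64(0.002))]
17.188733853924695 [  46.929   15.114  -17.849   -0.     -57.037 -119.741]
  lock 0 [ -5.457  20.     -6.009  -0.    -63.99  -84.543]
  lock 90 [ -5.457  20.     -6.009   0.    -63.99    5.457]
  lock 180 [ -5.457  20.     -6.009   0.    -63.99   95.457]
  lock -90 [  -5.457   20.      -6.009    0.     -63.99  -174.543]
  lock 45 [ -5.457  20.     -6.009   0.    -63.99  -39.543]
  lock -45 [  -5.457   20.      -6.009   -0.     -63.99  -129.543]
197.1887338539247 [ 46.929  15.114 -17.849   0.    -57.037  60.259]
-162.8112661460753 [ 46.929  15.114 -17.849   0.    -57.037  60.259][ WARN:0@13.436] global loadsave.cpp:1063 imwrite_ Unsupported depth image for selected encoder is fallbacked to CV_8U.
```

View pics/r1.png

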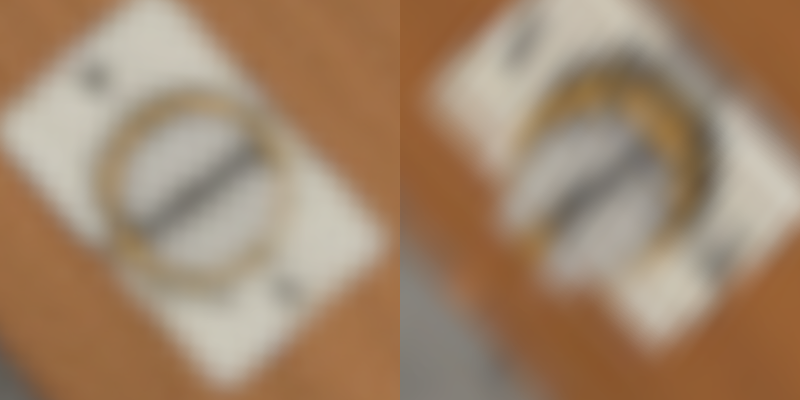

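Fourth picture: rectified patches of the open lock, with the slot at 37° in the world in both views and its centre near (0.5537, -0.212). Now the grasp.

```bash
python3 - <<'E'
from h import *
np.set_printoptions(precision=3,suppress=True)
k=[.459,.257]; y=17.2
env.goto([*k,.19],[-90,0,y]); env.gripper_to(.6)
print(env.move_straight([*k,.064],rate=.08,force_limit=8))
s0=env.read_state(); print(s0["clock"],s0["position"],s0["force"])
env.gripper_to(0,grasp_force=25)
s=env.read_state(); print(s["position"],s["force"],s["wrist_torque"],s["opening"]*87)
env.move_straight([*k,.074],rate=.04)
s=env.read_state(); print(s["position"],s["force"],s["wrist_torque"],s["opening"]*87)
env.move_straight([*k,.2],rate=.12)
env.goto([.5537,-.2122,.2],[-90,0,37])
s=env.read_state(); print(s["clock"],s["position"],s["tool_rot"],s["force"],s["wrist_torque"],s["opening"]*87)
env.move_straight([.5537,-.2122,.157],rate=.1); env.dwell(.3)
s=env.read_state(); print(s["clock"],s["position"],s["tool_rot"],s["force"],s["wrist_torque"],s["opening"]*87)
a=[]
for n in("top","scene"):
    p=env.grab_frame(n); c=proj(p,[.5537,-.2122,.1])[0].astype(int); r=32
    a.append(cv2.resize(p["image"][c[1]-r-8:c[1]+r-8,c[0]-r:c[0]+r],(400,400),interpolation=3)); print(n,c)
cv2.imwrite("pics/h1.png",np.hstack(a))
E
```

```text
False
5.7083 [0.459 0.257 0.064] [ 0.428 -0.167 -0.923]
[0.459 0.257 0.064] [-0.13  -0.332  0.754] [ 0.143 -0.084 -0.019] 23.707170558813115
[0.459 0.257 0.074] [ 0.693  0.265 -2.596] [ 0.027 -0.131 -0.05 ] 23.969618902154085
9.6583 [ 0.554 -0.211  0.2  ] [-89.991  -0.004  37.056] [-0.521  0.102 -2.231] [ 0.065 -0.172 -0.001] 24.058718758214894
10.5417 [ 0.554 -0.212  0.158] [-90.048  -0.05   36.999] [ 0.362  0.356 -2.861] [ 0.107 -0.144 -0.038] 23.745226935395998
top [331 173]
scene [189 151]
```

View pics/h1.png

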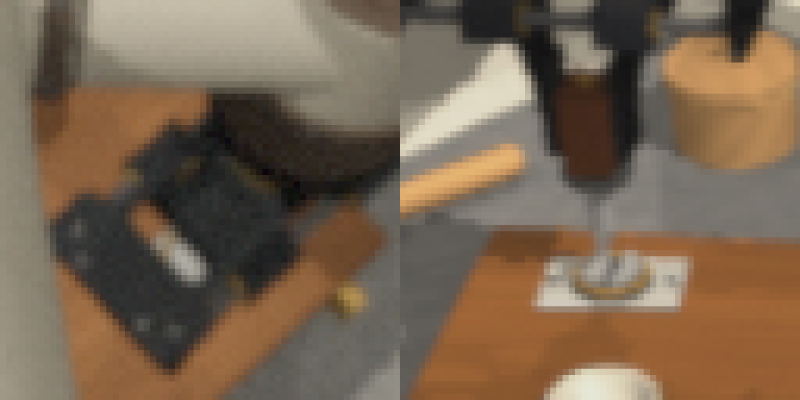

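Fifth picture: the key is held upright between the pads, with its shank (crop ≈598,230) just above the brass-ringed lock (crop ≈612,270). I check this lateral offset numerically with an overlay.

```bash
python3 - <<'E'
from h import *
np.set_printoptions(precision=2,suppress=True)
p=env.grab_frame("scene"); o=np.array([165,125]); S=14
im=cv2.resize(p["image"][125:165,165:215],None,fx=S,fy=S,interpolation=3)
def dr(X,col,closed=True):
    q=((proj(p,X)-o+.5)*S-.5).round().astype(np.int32); cv2.polylines(im,[q],closed,col,1)
s=env.read_state(); t=s["position"]; zt=t[2]-.054; a=np.linspace(0,2*np.pi,40)
circ=lambda c,r,z: np.c_[c[0]+r*np.cos(a),c[1]+r*np.sin(a),np.full(40,z)]
d=np.array([np.cos(np.radians(37)),np.sin(np.radians(37))])
bl=[[*(t[:2]+e*d),z] for e,z in((-.01,zt),(.01,zt),(.01,zt+.012),(-.01,zt+.012))]
dr(bl,(255,0,0)); n=np.array([.6402,-.7682]) # image-horizontal-ish silhouettes
v=np.array(p["position"])[:2]-t[:2]; v/=np.linalg.norm(v); w=np.array([-v[1],v[0]])
for e in(-.006,.006): dr([[*(t[:2]+e*w),zt+.012],[*(t[:2]+e*w),zt+.04]],(0,0,255),False)
dr(circ(t,.017,zt+.04),(0,0,255))
dr(circ(t,.015,.091),(0,255,0)); dr(circ(t,.020,.085),(0,255,0))
cv2.imwrite("pics/h2.png",im); print(t,proj(p,[[*t[:2],.091],[*t[:2],zt]]))
E
```

```text
[ 0.55 -0.21  0.16] [[190.17 153.72]
 [189.75 150.36]]
```

View pics/h2.png

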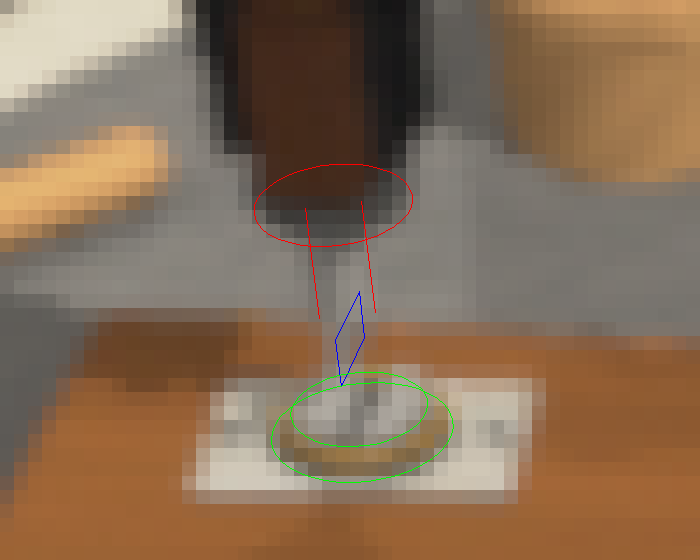

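Sixth picture: the key model and lock model agree with the image to about 1 to 1.5 mm, within the bevel's capture range. I lower gently with a small force limit.

```bash
python3 - <<'E'
from h import *
np.set_printoptions(precision=4,suppress=True)
c=np.array([.5537,-.2122]); n=np.array([-.602,.799])
def avg(k=5):
    F=[];
    for _ in range(k): env.dwell(.02); s=env.read_state(); F.append(np.r_[s["force"],s["wrist_torque"]])
    return np.mean(F,0)
f0=avg(); print("base",f0)
for o in(0,.001,-.001,.002,-.002,.003,-.003):
    q=c+o*n
    if o: env.move_straight([*q,.148],rate=.03)
    hit=env.move_straight([*q,.1405],rate=.012,force_limit=3)
    s=env.read_state(); print(o,hit,s["clock"],s["position"],avg()-f0)
    if s["position"][2]<.1425: break
    env.move_straight([*q,.148],rate=.03)
E
```

```text
base [ 0.329   0.1244 -1.4836  0.072  -0.1156 -0.0089]
0 False 12.3 [ 0.5538 -0.2122  0.1406] [ 0.0964 -0.2997  0.1007 -0.0039 -0.0048  0.0385]
```

It went in with no contact force. Now turn in small steps, watching the moment.

```bash
cat > turn.py <<'E'
from h import *
np.set_printoptions(precision=3,suppress=True)
def avg(k=6):
    F=[]
    for _ in range(k): env.dwell(.015); s=env.read_state(); F.append(np.r_[s["force"],s["wrist_torque"]])
    return np.mean(F,0),s
def turn(c,z,y,lim_deg,step_of,thr,f0):
    while y>lim_deg:
        y-=step_of(y); env.move_straight([*c,z],[-90,0,y])
        f,s=avg(); d=f-f0; print(f"{s['clock']:.2f} cmd {y:.1f} act {s['tool_rot'][2]:.2f} F {d[:3]} Tz {d[5]:.3f}")
        if d[5]>thr or np.linalg.norm(d[:3])>8: break
    return y
E
python3 - <<'E'
from turn import *
f0=np.array([.329,.1244,-1.4836,.072,-.1156,-.0089])
turn([.5537,-.2122],.1405,37,-25,lambda y:3,.13,f0)
E
```

```text
12.73 cmd 34.0 act 34.06 F [-0.745  0.511  0.097] Tz 0.025
13.08 cmd 31.0 act 31.07 F [-1.182  2.664  0.429] Tz 0.017
13.43 cmd 28.0 act 28.07 F [-2.061  3.877  1.151] Tz 0.077
13.78 cmd 25.0 act 25.07 F [-2.08   4.685  1.086] Tz 0.078
14.13 cmd 22.0 act 22.07 F [-2.112  4.466  0.843] Tz 0.078
14.48 cmd 19.0 act 19.07 F [-1.998  4.713  1.536] Tz 0.073
14.83 cmd 16.0 act 16.07 F [-2.437  4.616  1.136] Tz 0.072
15.18 cmd 13.0 act 13.07 F [-2.357  4.608  1.496] Tz 0.073
15.53 cmd 10.0 act 10.07 F [-2.259  5.236  1.534] Tz 0.060
15.88 cmd 7.0 act 7.07 F [-2.543  5.097  1.26 ] Tz 0.076
16.23 cmd 4.0 act 4.07 F [-2.779  5.142  1.496] Tz 0.084
16.58 cmd 1.0 act 1.07 F [-2.417  5.279  1.781] Tz 0.058
16.93 cmd -2.0 act -1.93 F [-2.445  5.501  1.657] Tz 0.073
17.28 cmd -5.0 act -4.93 F [-2.571  5.346  1.652] Tz 0.058
17.63 cmd -8.0 act -7.93 F [-2.577  5.902  1.383] Tz 0.052
17.98 cmd -11.0 act -10.93 F [-2.621  5.848  1.405] Tz 0.068
18.33 cmd -14.0 act -13.93 F [-1.898  6.17   1.531] Tz 0.071
18.68 cmd -17.0 act -16.94 F [-2.067  6.247  1.913] Tz 0.059
19.03 cmd -20.0 act -19.93 F [-1.822  6.217  1.195] Tz 0.066
19.38 cmd -23.0 act -22.93 F [-1.706  6.433  1.511] Tz 0.076
19.73 cmd -26.0 act -25.93 F [-1.515  6.42   0.517] Tz 0.054
```

The cam turns at about 0.065 N m. A lateral force of about 6 N shows the blade bearing on one end, so I re-centre a little and then go on in finer steps.

```bash
python3 - <<'E'
from turn import *
f0=np.array([.329,.1244,-1.4836,.072,-.1156,-.0089])
c=np.array([.5537,-.2122]); n=np.array([-.25,.97])
o=c
for k in range(1,5):
    o=c+n*.0005*k; env.move_straight([*o,.1405],rate=.02); f,s=avg(); d=f-f0; print(k,d[:3],d[5])
    if np.hypot(*d[:2])<3: break
np.save("o.npy",o)
turn(o,.1405,-26,-58,lambda y:1,.13,f0)
E
```

```text
1 [-0.818  5.395  0.563] 0.04890747549120353
2 [-0.588  4.51  -0.804] 0.06142053359750867
3 [ 0.341  3.062 -1.566] 0.06366677617798773
4 [ 0.595  1.62  -1.076] 0.01941576770343726
21.48 cmd -27.0 act -26.99 F [ 0.901  1.186 -0.577] Tz 0.036
21.83 cmd -28.0 act -27.99 F [ 1.668  1.689 -0.129] Tz 0.041
22.18 cmd -29.0 act -28.98 F [1.803 1.805 0.252] Tz 0.064
22.53 cmd -30.0 act -29.99 F [2.477 1.71  0.22 ] Tz 0.051
22.88 cmd -31.0 act -30.98 F [2.946 1.928 0.758] Tz 0.052
23.23 cmd -32.0 act -31.99 F [3.126 2.14  0.863] Tz 0.033
23.58 cmd -33.0 act -32.99 F [3.511 2.31  0.672] Tz 0.065
23.93 cmd -34.0 act -33.99 F [3.809 2.57  0.892] Tz 0.062
24.28 cmd -35.0 act -34.99 F [3.614 2.082 0.819] Tz 0.045
24.63 cmd -36.0 act -35.99 F [3.921 2.209 1.406] Tz 0.073
24.98 cmd -37.0 act -37.01 F [3.825 2.679 1.188] Tz 0.072
25.33 cmd -38.0 act -38.02 F [3.961 2.206 1.053] Tz 0.077
25.68 cmd -39.0 act -39.03 F [4.238 2.267 1.339] Tz 0.056
26.03 cmd -40.0 act -40.03 F [4.03  1.919 0.892] Tz 0.099
26.38 cmd -41.0 act -41.03 F [4.126 2.336 1.112] Tz 0.079
26.73 cmd -42.0 act -42.03 F [4.017 1.806 1.043] Tz 0.078
27.08 cmd -43.0 act -43.03 F [4.378 2.378 0.914] Tz 0.054
27.43 cmd -44.0 act -44.03 F [4.083 2.761 1.166] Tz 0.094
27.78 cmd -45.0 act -45.02 F [4.135 2.447 1.034] Tz 0.128
28.13 cmd -46.0 act -46.01 F [4.718 2.913 0.99 ] Tz 0.145
```

```bash
python3 - <<'E'
from turn import *
f0=np.array([.329,.1244,-1.4836,.072,-.1156,-.0089]); o=np.load("o.npy")
turn(o,.1405,-46,-50,lambda y:.5,.185,f0)
f,s=avg(20); print((f-f0)[5])
E
```

```text
28.48 cmd -46.5 act -46.50 F [4.679 3.102 1.078] Tz 0.171
28.83 cmd -47.0 act -46.99 F [4.669 3.26  1.313] Tz 0.205
0.19851388134432044
```

The moment climbs steadily to 0.20 N m against the stop, so the cam is home and below the 0.28 slip level. Unload the key, lift and look.

```bash
python3 - <<'E'
from turn import *
f0=np.array([.329,.1244,-1.4836,.072,-.1156,-.0089]); o=np.load("o.npy")
for y in(-45,-43.5,-42.5):
    env.move_straight([*o,.1405],[-90,0,y]); f,s=avg(); print(y,(f-f0)[:3],(f-f0)[5])
    if abs((f-f0)[5])<.03: break
env.move_straight([*o,.15],rate=.03); env.move_straight([*o,.2],rate=.1)
k=np.array([.459,.257]); env.goto([*k,.2],[-90,0,17.2]); env.dwell(.2)
s=env.read_state(); print(s["clock"],s["opening"]*87,s["position"])
C=[.5545,-.2135]; out=[]
for n in("top","scene"):
    p=env.grab_frame(n); G=rect(p,C,.091); out.append(G)
    if n=="top": print(slotangle(cv2.cvtColor(G,cv2.COLOR_BGR2GRAY),.012)[:3])
cv2.imwrite("pics/r2.png",np.hstack(out))
E
```

```text
-45 [4.778 2.792 1.019] 0.13519810537388818
-43.5 [4.245 2.73  1.148] 0.0697141458899868
-42.5 [4.297 2.097 1.571] 0.0651934937638022
33.275 23.731294866122273 [0.459 0.256 0.2  ]
[(np.float64(104.7), np.float64(147.0), np.float64(-0.001)), (np.float64(104.78333333333333), np.float64(146.0), np.float64(-0.001)), (np.float64(104.78333333333333), np.float64(148.0), np.float64(-0.001))]
```

View pics/r2.png

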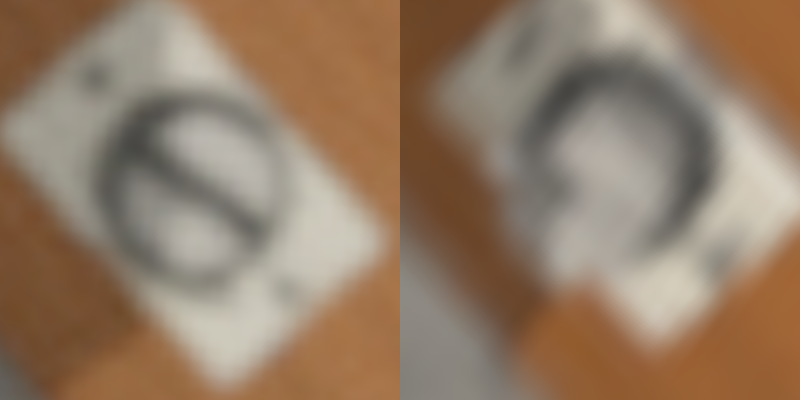

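Seventh picture: the brass has gone (ring flush) and the slot now lies at about -34°, within about 11° of the plate's long axis. It turned about 71° (1.23 rad). Now return the key.

```bash
python3 - <<'E'
from turn import *
k=np.array([.459,.257])
env.move_straight([*k,.125],[-90,0,17.2],rate=.1); env.dwell(.2)
f0,_=avg()
hit=env.move_straight([*k,.0645],rate=.03,force_limit=4)
f,s=avg(); print(hit,s["clock"],s["position"],f-f0)
E
```

```text
False 36.8417 [0.459 0.257 0.065] [ 0.222 -0.222  0.133 -0.012  0.006 -0.024]
```

```bash
python3 - <<'E'
from turn import *
k=np.array([.459,.257])
print(env.move_straight([*k,.063],rate=.01,force_limit=3)); print(avg()[1]["position"])
env.gripper_to(.3); env.gripper_to(.6); env.dwell(.2)
env.move_straight([*k,.2],rate=.1); env.goto([.28,.52,.25],[-90,0,153]); env.dwell(.3)
print(env.read_state()["clock"])
a=[]
for n,c in(("top",(165,212)),("scene",(328,215))):
    p=env.grab_frame(n); a.append(cv2.resize(p["image"][c[1]-32:c[1]+32,c[0]-32:c[0]+32],(400,400),interpolation=3))
    im=p["image"].astype(int); m=(im[...,2]<110)&(im[...,2]-im[...,0]>18)
    b=blob(m,(332,207) if n=="scene" else(167,221),3); print(n,b.sum(),fit([(p,b)],(.46,.257,.3),(.03,.024,.056,.102)))
cv2.imwrite("pics/e.png",np.hstack(a))
E
```

```text
True
[0.459 0.257 0.064]
41.8583
top 86 (np.float64(0.4615676562711689), np.float64(0.25305425717677277), np.float64(0.4588769347676294), np.float64(0.25792349726775954))
scene 206 (np.float64(0.46059396960762544), np.float64(0.2564237708615805), np.float64(0.22473459480057087), np.float64(0.09592311459353575))
```

View pics/e.png

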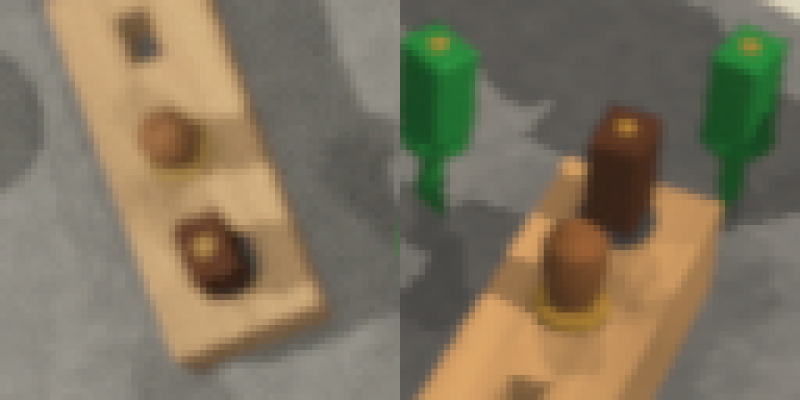

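Eighth picture: the key stands upright in its original hole, its collar on the stand, and the bradawl and green look-alikes are undisturbed. Handing in.

```bash
python3 -c "
from workcell import env
print(env.close_job())"
```

```text
the job is handed in; nothing more can be done
None
```

The open lock is now home, the key is back upright in its own hole, and I handed the job in at about 42 s of the 72 s allowed.

- **Turning:** the blade went into the slot with almost no contact force. I turned the lock clockwise about 71° (1.23 rad) until the moment rose steadily to about 0.20 N m against the stop. That is below the 0.28 N m at which the barrel slips.
- **Lock check:** the picture afterwards shows no brass standing proud and the slot about 11° off the plate's long axis, which is within the stated range. The ring depth and the barrel angle were judged from the picture and the moment only, not measured directly.
- **Key check:** the last picture shows the key upright with its collar on the stand, and the bradawl and green look-alikes undisturbed. I did not take a close look at the other lock again, but the arm never went near it.
- **Less than ideal:** there was up to about 6 to 7 N of sideways force on the blade partway through, which I reduced by re-centring 2 mm. When I backed off before lifting, about 0.065 N m was still on the key instead of zero; the slot still looked home afterwards. The key fits from the top view are poor (position off by up to about 4 mm) and disagree slightly with the scene view.

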